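# Press down the jiko's ash-drawer latch

## Robot

A 7-joint arm with a two-finger parallel gripper is mounted at the origin on the work surface. World frame = base frame: x ahead of the robot, y to its left, z up, the work surface at z = 0. Lengths are in m, angles in rad, forces in N, time in s.
With the tool pointing down it reaches from about 0.425 to 1.025 m from the base axis. Payload 3.6 kg.
Tool frame: the origin (TCP) lies where the fingers leave the gripper's body, on its centre line; the fingertips stand 73 mm ahead of it and the grasp point (between the pads) lies 54 mm ahead of it (tcp_to_grasp is the distance from the TCP to the grasp point, in m); y points along the fingers, z is the direction in which the jaws open and shut, and the axes are right-handed (so a half turn about y gives the same grasp; the last joint's range is limited). The gripper opens to 85 mm and grips with 20 to 120 N. Pads are 22 mm wide; open, the fingers measure 114 mm over their backs; the gripper's body (76 mm by 85 mm) begins 54 mm behind the grasp point. The pads swing forward as they close: fully open they stand 13 mm farther back than shut.
Start: joints at [1.167, 0.591, 0.048, 1.609, -0.033, 0.943, -0.034], TCP at [0.222, -0.69, 0.304] pointing down, gripper open.
Joint ranges: [-2.69, 2.69], [-0.47, 2.24], [-1.27, 1.36], [0.19, 2.51], [-1.53, 4.68], [0.08, 2.07], [-3.09, 3.09]. Speed limits (rad/s): [2.57, 2.57, 3.14, 3.14, 3.14, 3.14, 3.14].

## Interface

Orientations are given as a rotation vector (axis times angle).
In Python, from plant import observe, get_image, camera_params, sign_off, tcp_to_grasp gives the robot as it stands.
- The arm moves only by the shell command python3 -m crank 'ROWS' [FORCE]. ROWS is JSON, a list of rows, each a list of 7 numbers: the shift along the tool's x, y, z in units of 30 mm (1.0 is 30 mm), then the turn, a rotation vector about the tool's x, y, z in rad, then the closure, from -1 (fully open) to 1 (shut). A call has 1 to 5 rows; each row is the pose to reach, as a shift and turn from the pose commanded when the call began, along the tool's axes at that moment; what a row does not reach only later rows make up. A row lasts 1/12 s, in which the tool goes at most 41.7 mm and 7.16 degrees, less where a joint would pass 70% of its speed; a pose out of reach is approached as far as the arm can. A call with a gripper value outside its range is refused whole. The fingers move at their own pace and stop on an object; FORCE is the grip in N (left out, the last holds). Time passes only in rows, so rows that repeat a pose let the fingers close. It gives the time, the measured TCP pose, the force and the opening at its end, in the units of the state.
- observe(): the state, without advancing time (a new reading comes with each control period).
- get_image(name): name is "scene" or "top" or "wrist"; returns the picture (480x640x3 uint8, red, green, blue); there is no depth.
- camera_params(name): a dict with "camera_matrix" (3x3 intrinsics, pixels), "D" ([k1, k2, p1, p2, k3] as OpenCV has them; the pictures are not rectified), "xyz" and "orientation" of the camera in the world. Camera axes: x right, y down, z forward; pixel columns grow to the right and rows downward; lengths in m; the calibration is good to about 2 mm. A picture is of the moment at which its call begins: read the wrist's pose just before it. camera_params takes no time and is no camera call; for the wrist camera it gives the pose at the moment of the call.
- sign_off(): hands the job in, once; it reports no verdict.
The state is a dict: "t": time; "joint_pos": joint angles; "dq": joint speeds; "effort": joint torques, N m; "position": TCP position; "ee_rot": TCP orientation; "ft_force": force on the tool from outside, world axes, zero at the start; "torque": the same for the moment, N m; "gripper_width": finger opening in m.
Only numpy, scipy, OpenCV 4.12 (cv2) and the standard library are available. Lean on these libraries where they do the work, as an engineer would, in place of code of your own. Each camera call takes 0.05 s, during which the arm holds its last target.

## Task

The jiko's ash drawer is in, but its latch has been left up: with the fingertips press the square-ended latch gently down until it lies flat with its lip over the drawer front, then draw the hand away. Leave the two round air flaps beside it propped and untouched so that the fire keeps drawing, keep the drawer shut, and do not lift or shift anything else on the trolley.

Things in the scene. Friction and masses are not known exactly. Their poses are not given: they have to be found in the camera images.
- jiko: Charcoal stove fixed to the trolley: hourglass sheet-metal body, 230 mm across its rim, 232 mm high with its pot rests, carrying handles 141 mm out along +y and -y. Origin under the centre of the round body, on the trolley top; z up. Its ash box, 230 mm wide (along y), sticks out along this frame's -x.
- ash_deck (a point): Middle of the ash box's flat deck at its front edge, 85 mm above the trolley, 220 mm from the jiko's axis, axes as the jiko's. Three plain steel tabs stand on the deck in a row along y, 62 mm apart (y = -62, 0, +62 mm), hinged 60 mm behind this edge, free ends towards -x and tilted up: one square-ended latch and two round flaps, in any order.
- latch (a joint): Angle of the latch above flat, rad: 0 = flat (lip over the drawer front), about 0.35 to 0.75 at the start. It turns about a stiff hinge and stays where it is left; moving it takes about 1.5 N at latch_spot. At flat it meets its stop, but the springy sheet still flexes, about 2 N per mm at latch_spot, and comes back when let go.
- latch_spot (a point): Spot to press: middle of the latch's upper face, 38 mm from its hinge line. The latch is a square-ended steel tongue 32 mm wide, 72 mm long, 3 mm thick, with a 20 mm lip turned down at its free end. The axes turn with the latch: -x towards the free end, z normal to the face. With the latch flat the spot is 96.5 mm above the trolley top, 11.5 mm above the deck.
- latch_hinge (a point): Middle of the latch's hinge line, 95 mm above the trolley top; the hinge line is along this frame's y, the flat latch runs along its -x, z is up (this frame does not turn with the latch).
- latch_mount: The two small fixed hinge ears of the latch, on the deck; origin on the deck under the hinge line. It carries the latch.
- flap1_disc (a point): Centre of the upper face of one round air flap: a steel disc 36 mm across and 3 mm thick on a short neck, its centre 32 mm from its hinge line, propped up 0.35 to 0.75 rad. Turns as lightly as the latch; not to be touched.
- flap2_disc (a point): The same on the other round air flap.
- flap1_mount: Fixed hinge ears of air flap 1, which it carries; origin on the deck under the flap's hinge line.
- flap2_mount: Fixed hinge ears of air flap 2, which it carries; origin on the deck under the flap's hinge line.
- drawer (a joint): How far the ash drawer is pulled out, m: 0 = shut (as at the start).
- mwiko: Long wooden mwiko (flat stirring paddle), loose, 370 mm long, 52 mm wide, 10 mm thick, lying before the ash drawer. Origin under its length, its x axis along it towards the blade.
- mug: White mug, loose, 72 mm across, 75 mm high, beside the ash box. Origin under its centre.
- matchbox: Plain card box, loose, 54 x 36 x 16 mm, just in front of the ash drawer. Origin under its centre.
- pot: Dented aluminium pot, loose, 212 mm across the rim, 110 mm high, two side handles. Origin under its centre.
- plate1: Lower of two stacked turquoise plastic plates, loose, 210 mm across. Origin under its centre.
- plate2: Upper of the two stacked plates, loose. Origin under its centre; the stack is 30 mm high.
- jar: Glass jar with a white cap, loose, 64 mm across, 100 mm high. Origin under its centre.

How it is judged:
On the way:
1. the fingertips press the latch down flat (value of joint latch below 0.12 rad and contact force between the fingers and latch_mount above 0.3 N), for 0.04 s.
At the end, for the whole second after the job is handed in: The latch lies within 0.12 rad of flat and the hand is off it, the drawer is within 6 mm of shut, both round flaps are within 6 mm of where they stood, and every loose thing is within 15 mm of its place (value of joint latch below 0.12 rad and value of joint drawer below 0.006 m and distance of each of flap1_disc, flap2_disc from where it was at the start of the episode below 0.006 m and distance of each of mwiko, mug, matchbox, pot, plate1, plate2, jar from where it was at the start of the episode below 0.015 m); the robot touches nothing.
It fails at once if the latch is pressed with more than 25 N (contact force between the fingers and latch_mount above 25 N).
It fails at once if the latch is lifted beyond where it stood (over 0.9 rad) (value of joint latch above 0.9 rad).
It fails at once if an air flap is touched or moved (contact force between anything else and flap1_mount above 0.5 N or contact force between anything else and flap2_mount above 0.5 N or distance of any of flap1_disc, flap2_disc from where it was at the start of the episode above 0.006 m).
It fails at once if the ash drawer is pulled out more than 6 mm (value of joint drawer above 0.006 m).
It fails at once if a bystander is lifted, carried or shifted more than 15 mm (distance of any of mwiko, mug, matchbox, pot, plate1, plate2, jar from where it was at the start of the episode above 0.015 m).
It also fails if it takes over 29 s, if anything falls off the work surface, if the arm or the gripper's body presses on something with over 40 N, if the wrist force passes 120 N, or if a joint passes its speed limit or range.

## Working session

There is one attempt and no reset: what is moved stays moved. The work goes in short steps, Python scripts to look and compute and a shell command to move; the robot and the scene stay as the last step left them, time stands still between calls to the robot, and variables do not carry over. Pictures are saved under pics/ and viewed, and the job is handed in when it is done.

```bash
mkdir -p pics; ls; python3 - <<'E'
from plant import *
import cv2,numpy as np
print(observe())
for n in ("scene","top","wrist"):
    p=camera_params(n);print(n,p)
    cv2.imwrite(f"pics/{n}0.png",get_image(n)[:,:,::-1])
print(tcp_to_grasp)
E
```

```text
pics
{'t': 0.0, 'joint_pos': array([ 1.16649213,  0.5921132 ,  0.04828847,  1.6098398 , -0.03331866,
        0.94269271, -0.03368381]), 'dq': array([-3.92653565e-06, -1.17112131e-03, -7.30787044e-04, -1.50383706e-03,
        1.34197273e-04, -1.44997876e-03,  7.32701784e-04]), 'effort': array([-7.45574598e-04, -5.48686481e+01,  1.54659960e+00, -1.98121977e+01,
        9.47449735e-03,  8.75153812e-03,  4.47475070e-07]), 'position': array([ 0.22154234, -0.68961763,  0.30273818]), 'ee_rot': array([-0.32234775,  2.05621304, -2.05163419]), 'ft_force': array([ 0.63416939,  0.72542588, -0.30210483]), 'torque': array([-0.03001768,  0.00625832, -0.04251224]), 'gripper_width': 0.0854231994380583}
scene {'camera_matrix': array([[487.0191212 ,   0.        , 321.66175312],
       [  0.        , 487.0191212 , 245.30389471],
       [  0.        ,   0.        ,   1.        ]]), 'D': array([-0.12058733,  0.        ,  0.        ,  0.        ,  0.        ]), 'xyz': array([ 1.25476702, -0.21971461,  0.94518661]), 'orientation': array([-2.00073684, -1.58261966,  0.53721019])}
top {'camera_matrix': array([[530.50870725,   0.        , 319.44437182],
       [  0.        , 530.50870725, 235.58956537],
       [  0.        ,   0.        ,   1.        ]]), 'D': array([-0.04434031,  0.        ,  0.        ,  0.        ,  0.        ]), 'xyz': array([ 0.43103049, -0.06328485,  1.07989995]), 'orientation': array([-2.12104968,  2.0988647 , -0.1827283 ])}
wrist {'camera_matrix': array([[430.85926601,   0.        , 325.06734131],
       [  0.        , 430.85926601, 240.80251024],
       [  0.        ,   0.        ,   1.        ]]), 'D': array([-0.09947578,  0.        ,  0.        ,  0.        ,  0.        ]), 'xyz': array([ 0.30050269, -0.66282009,  0.37330153]), 'orientation': array([ 2.3124664 , -1.6849804 , -0.28469494])}
0.0539
```

View pics/scene0.png

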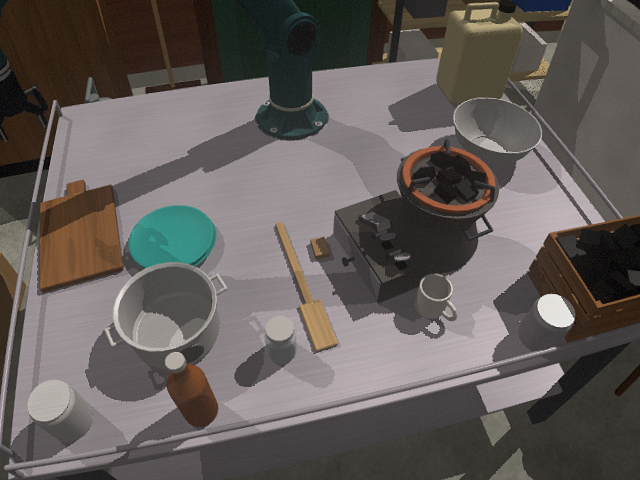

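View pics/top0.png

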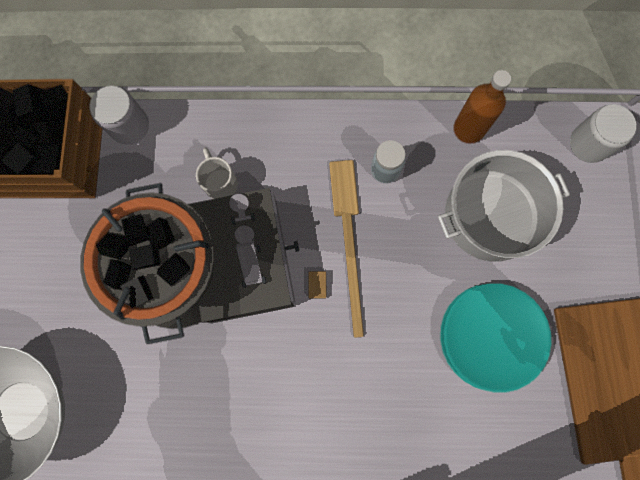

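View pics/wrist0.png

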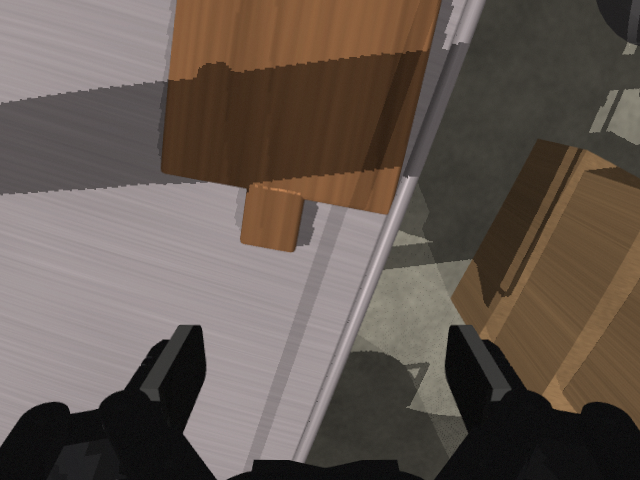

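```bash
python3 - <<'E'
import cv2,numpy as np
a=cv2.imread("pics/top0.png")[160:340,170:350]
b=cv2.imread("pics/scene0.png")[170:310,320:500]
g=lambda i:np.uint8(255*(i/255.)**0.5)
cv2.imwrite("pics/topc.png",g(cv2.resize(a,(600,600),interpolation=2)))
cv2.imwrite("pics/scenec.png",g(cv2.resize(b,(771,600),interpolation=2)))
E
```

```text
(no output)
```

View pics/topc.png

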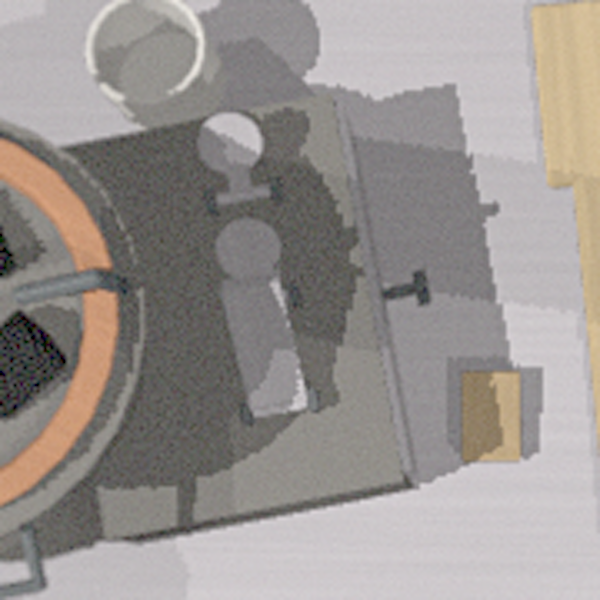

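View pics/scenec.png

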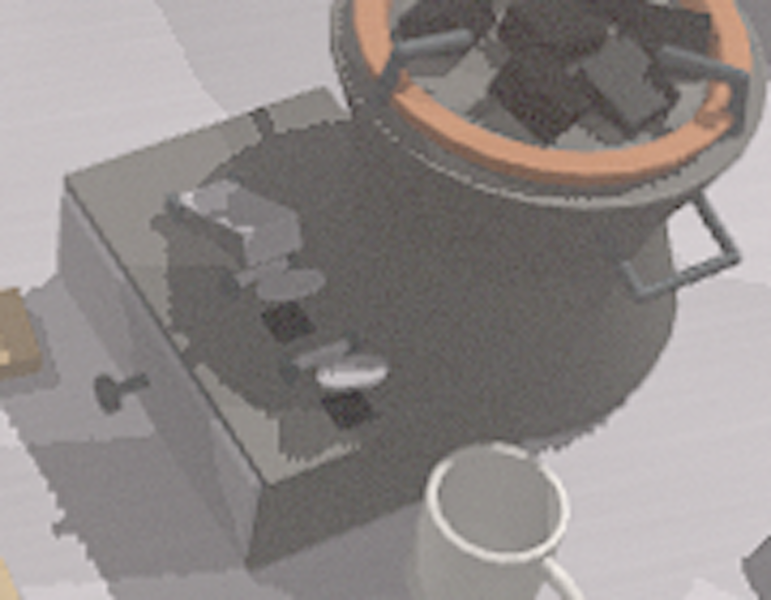

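```bash
cat > h.py <<'E'
from plant import *
import cv2,numpy as np
from scipy.spatial.transform import Rotation as R
def ray(p,uv):
    uv=np.atleast_2d(np.array(uv,float))
    n=cv2.undistortPoints(uv[:,None],p["camera_matrix"],p["D"])[:,0]
    d=np.c_[n,np.ones(len(n))]@R.from_rotvec(p["orientation"]).as_matrix().T
    return p["xyz"],d/np.linalg.norm(d,axis=1,keepdims=True)
def onz(p,uv,z):
    o,d=ray(p,uv); return o+d*((z-o[2])/d[:,2])[:,None]
def tri(p1,a,p2,b):
    o1,d1=ray(p1,a);o2,d2=ray(p2,b);out=[]
    for u,v in zip(d1,d2):
        A=np.c_[u,-v];s=np.linalg.lstsq(A,o2-o1,rcond=None)[0]
        x,y=o1+s[0]*u,o2+s[1]*v;out.append(np.r_[(x+y)/2,np.linalg.norm(x-y)])
    return np.array(out)
def proj(p,X):
    Rm=R.from_rotvec(p["orientation"]).as_matrix()
    return cv2.projectPoints(np.atleast_2d(X).astype(float),cv2.Rodrigues(Rm.T)[0],-Rm.T@p["xyz"],p["camera_matrix"],p["D"])[0][:,0]
def tool():
    s=observe();return s["position"],R.from_rotvec(s["ee_rot"]).as_matrix(),s
E
python3 - <<'E'
from h import *
np.set_printoptions(precision=4,suppress=True)
t=camera_params("top");c=lambda u,v:(170+u*.3,160+v*.3)
P=[c(335,100),c(410,485),c(105,540),c(243,198),c(282,412),c(230,140),c(247,248),c(425,290)]
print(onz(t,P,.085))
s=camera_params("scene");k=lambda u,v:(320+u*180/771,170+v*140/600)
print(onz(s,[k(65,180),k(265,488),k(325,90)],.085))
print(tri(t,[c(335,100),c(410,485)],s,[k(265,488),k(65,180)]))
p,Rm,_=tool();print(p,Rm)
w=camera_params("wrist");print("cam in tool",Rm.T@(w["xyz"]-p));print(Rm.T@R.from_rotvec(w["orientation"]).as_matrix())
E
```

```text
[[0.7161 0.0557 0.085 ]
 [0.4929 0.0069 0.085 ]
 [0.4601 0.1773 0.085 ]
 [0.6569 0.1074 0.085 ]
 [0.5331 0.0802 0.085 ]
 [0.6915 0.1164 0.085 ]
 [0.6274 0.1038 0.085 ]
 [0.6038 0.0007 0.085 ]]
[[0.4985 0.0101 0.085 ]
 [0.7216 0.0551 0.085 ]
 [0.463  0.1764 0.085 ]]
[[0.7179 0.0567 0.079  0.0006]
 [0.4937 0.0093 0.0798 0.0043]]
[ 0.2216 -0.6897  0.303 ] [[-0.9521 -0.0006  0.3059]
 [-0.3059  0.0017 -0.9521]
 [ 0.0001 -1.     -0.0018]]
cam in tool [-0.0834 -0.0705 -0.0015]
[[-0.0001  0.9455  0.3255]
 [ 0.0002 -0.3255  0.9455]
 [ 1.      0.0002 -0.0001]]
```

```bash
python3 -m crank '[[-1,-0.5,-0.9,0,0,0,1],[-2,-0.7,-1.8,0,0,0,1],[-3,-1,-2.8,0,0,0,1],[-4,-1.4,-3.7,0,0,0,1],[-4.8,-1.8,-4.6,0,0,0,1]]'
python3 -m crank '[[-1,0,-0.9,0,0,0,1],[-2,0,-1.8,0,0,0,1],[-3,0,-2.8,0,0,0,1],[-4,0,-3.7,0,0,0,1],[-4.8,0,-4.6,0,0,0,1]]'
python3 -m crank '[[-1,0,-0.9,0,0,0,1],[-2,0,-1.8,0,0,0,1],[-3,0,-2.8,0,0,0,1],[-4,0,-3.7,0,0,0,1],[-4.8,0,-4.6,0,0,0,1]]'
python3 -m crank '[[-0.9,0,-0.9,0,0,0,1],[-1.8,0,-1.8,0,0,0,1],[-2.8,0,-2.8,0,0,0,1],[-3.7,0,-3.7,0,0,0,1],[-4.2,0,-4.2,0,0,0,1]]'
```

```text
t: 0.57
position: [0.3179, -0.5125, 0.3576]
ee_rot: [-0.323, 2.055, -2.052]
ft_force: [1.3, 0.1, 0.2]
gripper_width: 0.0258
t: 0.98
position: [0.413, -0.3367, 0.3579]
ee_rot: [-0.322, 2.053, -2.052]
ft_force: [-0.5, -0.5, 0.2]
gripper_width: -0.0003
t: 1.4
position: [0.5078, -0.1613, 0.358]
ee_rot: [-0.322, 2.053, -2.052]
ft_force: [1.7, -0.2, -0.5]
gripper_width: -0.0001
t: 1.82
position: [0.5894, 0.0004, 0.3579]
ee_rot: [-0.325, 2.052, -2.047]
ft_force: [0.1, 0.5, 0.0]
gripper_width: 0.0002
```

```bash
python3 - <<'E'
from h import *
import pickle
w=camera_params("wrist");i=get_image("wrist")[:,:,::-1];pickle.dump(w,open("w1.pkl","wb"))
cv2.imwrite("pics/wrist1raw.png",i)
cv2.imwrite("pics/wrist1.png",np.uint8(255*(i/255.)**.5))
print(w["xyz"])
E
```

```text
[0.66804555 0.02765755 0.42859939]
```

View pics/wrist1.png

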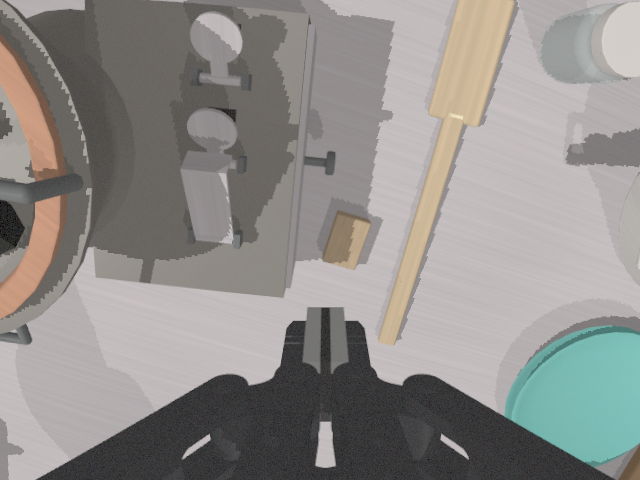

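```bash
python3 - <<'E'
import cv2,numpy as np
a=cv2.imread("pics/wrist1.png")[0:300,100:350]
cv2.imwrite("pics/w1c.png",cv2.resize(a,(500,600),interpolation=2))
E
```

```text
(no output)
```

View pics/w1c.png

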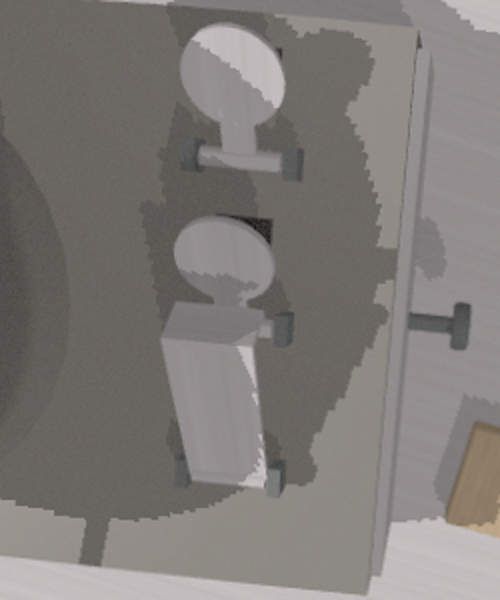

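```bash
python3 - <<'E'
from h import *
import pickle
np.set_printoptions(precision=4,suppress=True)
w=pickle.load(open("w1.pkl","rb"));t=camera_params("top")
W=lambda u,v:(100+u*.5,v*.5);c=lambda u,v:(170+u*.3,160+v*.3)
names="f1disc f1earL f1earR f2disc latchEarL latchEarR tipL tipR f2earR front_bot front_top knob".split()
a=[W(233,76),W(192,153),W(292,164),W(224,258),W(182,470),W(276,478),W(165,340),W(253,347),W(284,328),W(368,592),W(418,35),W(460,325)]
b=[c(231,143),c(212,204),c(276,189),c(247,248),c(247,413),c(314,401),c(222,290),c(277,282),c(293,297),c(412,488),c(338,97),c(424,288)]
X=tri(w,a,t,b)
E0=np.array([.606,.032,.085])
for i,n in enumerate(names): print(n,X[i])
e=X[10,:2]-X[9,:2];print(np.linalg.norm(e),np.degrees(np.arctan2(e[1],e[0])))
print(np.linalg.norm(X[0,:3]-X[3,:3]))
E
```

```text
f1disc [0.6814 0.11   0.1173 0.0002]
f1earL [0.6516 0.1241 0.0929 0.0007]
f1earR [0.6591 0.0863 0.0992 0.0001]
f2disc [0.6213 0.0984 0.1159 0.0005]
latchEarL [0.531  0.0984 0.0979 0.0008]
latchEarR [0.5385 0.0613 0.0945 0.0004]
tipL [0.5927 0.1061 0.1417 0.0018]
tipR [0.5984 0.0773 0.1372 0.0013]
f2earR [0.5982 0.0751 0.09   0.0009]
front_bot [0.4915 0.0081 0.0753 0.0036]
front_top [0.7172 0.0555 0.0862 0.0032]
knob [0.6134 0.0053 0.0352 0.0016]
0.2306922900611858 11.833221317697912
0.06125294480504155
```

```bash
cat > plan.py <<'E'
from h import *
import sys
np.set_printoptions(precision=3,suppress=True)
H=np.array([.535,.080]);a=np.radians(11.9);u=np.array([np.cos(a),np.sin(a),0]);n=np.array([-u[1],u[0],0])
th=.42
def target(s,off,z):
    y=np.array([0,0,-1])*np.cos(th)+n*np.sin(th);x=-u;zt=np.cross(x,y)
    Rm=np.c_[x,y,zt]; tip=np.r_[H,0]+s*u+off*n;tip[2]=z
    return tip-.073*y,Rm
def delta(s,off,z):
    p,Rm,_=tool();q,Rt=target(s,off,z)
    print("shift units",Rm.T@(q-p)/.03,"turn",R.from_matrix(Rm.T@Rt).as_rotvec(),"target tcp",q)
if __name__=="__main__":
    p,Rm,s=tool();tip=p+.073*Rm[:,1];d=tip-np.r_[H,0]
    print("tip",tip,"s",d@u,"off",d@n,"f",s["ft_force"],"t",s["t"])
    delta(*map(float,sys.argv[1:4]))
E
python3 plan.py .036 .008 .185
```

```text
tip [0.591 0.004 0.285] s 0.03917750630795927 off -0.08556801898975505 f [1.65  2.832 0.558] t 1.8667
shift units [-0.13   3.555 -2.12 ] turn [-0.415  0.113  0.019] target tcp [0.575 0.066 0.252]
```

```bash
python3 -m crank '[[0,0.4,-0.3,-0.12,0.03,0,1],[0,0.8,-0.6,-0.24,0.06,0.01,1],[-0.1,1.2,-1,-0.36,0.1,0.02,1],[-0.1,1.8,-1.5,-0.415,0.113,0.02,1],[-0.1,1.8,-1.5,-0.415,0.113,0.02,1]]'
python3 plan.py .036 .008 .185
```

```text
t: 2.28
position: [0.5741, 0.0373, 0.2998]
ee_rot: [-0.26, 2.544, -1.654]
ft_force: [-1.0, 0.0, -1.1]
gripper_width: -0.0002
tip [0.567 0.066 0.233] s 0.02894791660696088 off -0.02009970380404741 f [-0.981  0.004 -1.085] t 2.2833
shift units [-0.228  1.846 -0.204] turn [-0.001 -0.016  0.007] target tcp [0.575 0.066 0.252]
```

```bash
python3 -m crank '[[-0.1,0.6,-0.1,0,-0.01,0,1],[-0.2,1.2,-0.2,0,-0.016,0,1],[-0.25,1.6,-0.2,0,-0.016,0,1],[-0.25,1.7,-0.2,0,-0.016,0,1]]'
python3 plan.py .036 .008 .130
python3 - <<'E'
from h import *
for n in("wrist","scene"):
    i=get_image(n)[:,:,::-1]; cv2.imwrite(f"pics/{n}2.png",np.uint8(255*(i/255.)**.5))
i=cv2.imread("pics/scene2.png")[130:310,310:530];cv2.imwrite("pics/scene2c.png",cv2.resize(i,(733,600),interpolation=2))
E
```

```text
t: 2.62
position: [0.5782, 0.0664, 0.2586]
ee_rot: [-0.271, 2.523, -1.645]
ft_force: [1.0, 0.8, -0.3]
gripper_width: 0.0
tip [0.572 0.095 0.192] s 0.039273343757767684 off 0.0072522961592066506 f [ 0.951  0.819 -0.345] t 2.6167
shift units [0.116 1.894 0.819] turn [-0.005  0.006  0.002] target tcp [0.575 0.066 0.197]
```

View pics/wrist2.png

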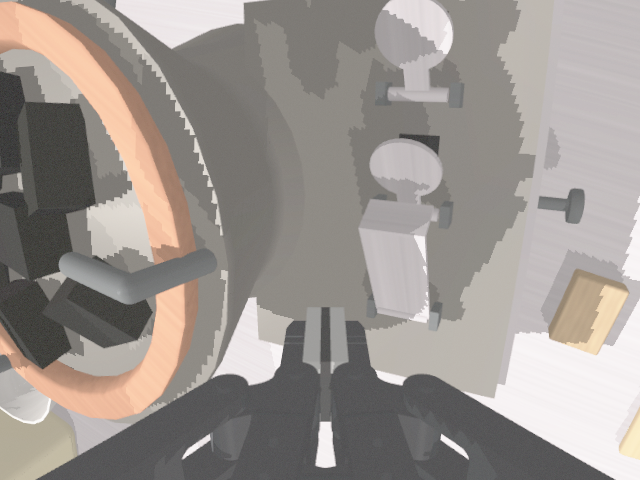

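View pics/scene2c.png

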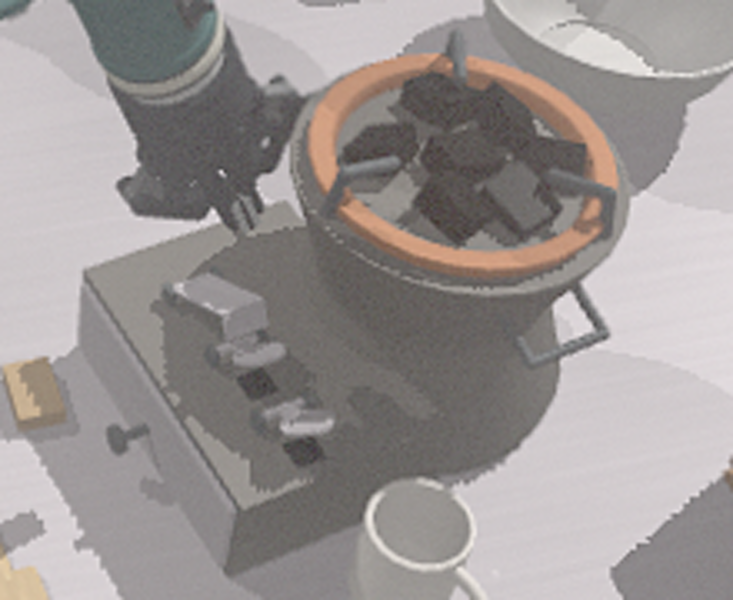

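```bash
python3 - <<'E'
from h import *
from plan import H,u,n
np.set_printoptions(precision=1,suppress=True)
p,Rm,s=tool();w=camera_params("wrist");sc=camera_params("scene")
tip=p+.073*Rm[:,1]
X=[tip,np.r_[H,.095],np.r_[H,.095]+.072*np.cos(.63)*u+np.array([0,0,.072*np.sin(.63)])]
print(proj(w,X)); q=proj(sc,X); print((q-[310,130])*733/220)
E
```

```text
[[329.3 326. ]
 [402.2 310.2]
 [388.1 239.2]]
[[244.2 222.2]
 [193.  284.7]
 [240.7 300.9]]
```

```bash
python3 -m crank '[[0,0.6,0.2,0,0,0,1],[0.1,1.2,0.5,0,0,0,1],[0.1,1.7,0.7,0,0,0,1],[0.1,1.7,0.7,0,0,0,1]]'
python3 plan.py .036 .008 .110
python3 - <<'E'
from h import *
i=get_image("wrist")[:,:,::-1]; cv2.imwrite("pics/wrist3.png",np.uint8(255*(i/255.)**.5))
E
```

```text
t: 3.05
position: [0.5748, 0.0648, 0.2027]
ee_rot: [-0.268, 2.526, -1.648]
ft_force: [-0.3, 0.4, -0.5]
gripper_width: 0.0004
tip [0.569 0.094 0.136] s 0.035635144969866854 off 0.006300142527419572 f [-0.252  0.363 -0.469] t 3.05
shift units [-0.008  0.812  0.308] turn [-0.005  0.002  0.002] target tcp [0.575 0.066 0.177]
```

View pics/wrist3.png

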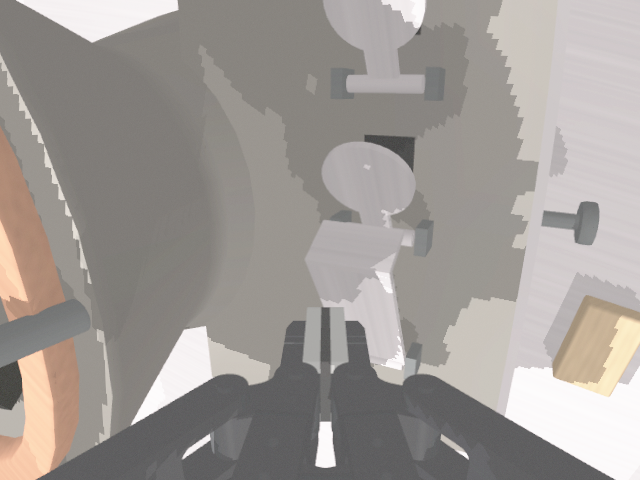

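```bash
python3 -m crank '[[0,0.15,0.06,0,0,0,1],[0,0.3,0.12,0,0,0,1],[0,0.45,0.19,0,0,0,1],[0,0.6,0.26,0,0,0,1],[0,0.7,0.3,0,0,0,1]]'
python3 plan.py .036 .008 .105
python3 - <<'E'
from h import *
i=get_image("wrist")[:,:,::-1]; cv2.imwrite("pics/wrist4.png",np.uint8(255*(i/255.)**.5))
E
```

```text
t: 3.52
position: [0.5763, 0.0662, 0.1815]
ee_rot: [-0.265, 2.523, -1.645]
ft_force: [0.1, -0.2, 1.1]
gripper_width: -0.0
tip [0.57  0.095 0.115] s 0.03770308153010597 off 0.0074264217725046 f [ 0.053 -0.209  1.051] t 3.5167
shift units [0.054 0.305 0.125] turn [-0.005  0.005 -0.002] target tcp [0.575 0.066 0.172]
```

View pics/wrist4.png

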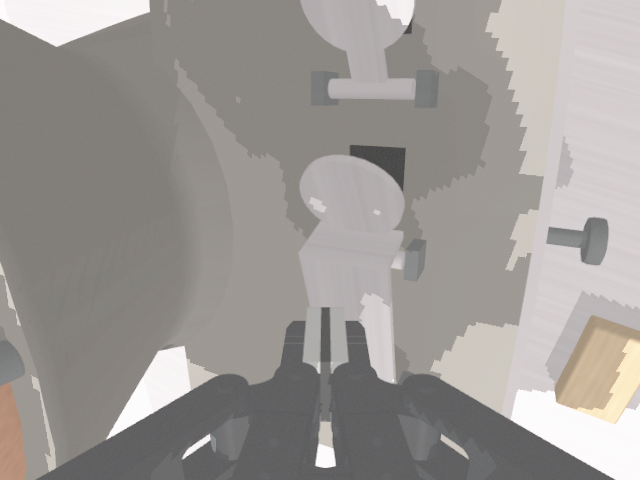

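```bash
python3 - <<'E'
from h import *
np.set_printoptions(precision=1,suppress=True)
w=camera_params("wrist")
print(proj(w,[[.6213,.0984,.1159],[.6814,.11,.1173]]))
i=get_image("top")[:,:,::-1];a=i[160:340,170:350];b=cv2.imread("pics/top0.png")[160:340,170:350]
o=np.hstack([cv2.resize(x,(390,390),interpolation=2) for x in(b,a)]);cv2.imwrite("pics/top4.png",np.uint8(255*(o/255.)**.5))
E
```

```text
[[348.7 196.5]
 [354.3  -8.4]]
```

View pics/top4.png

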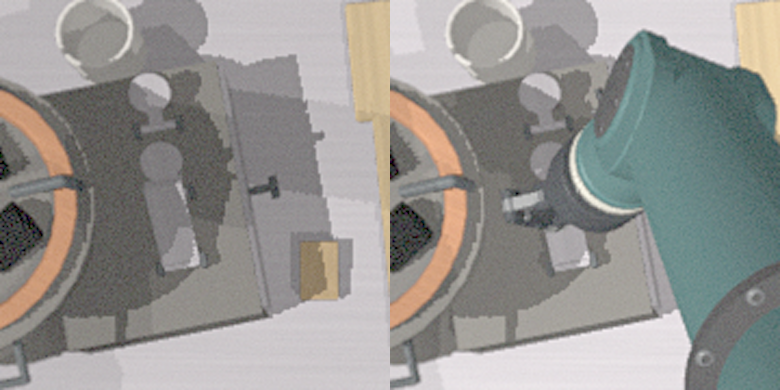

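```bash
python3 -m crank '[[0,0.1,0.04,0,0,0,1],[0,0.2,0.08,0,0,0,1],[0,0.3,0.13,0,0,0,1]]'
python3 -m crank '[[0,0.06,0.03,0,0,0,1],[0,0.12,0.05,0,0,0,1],[0,0.12,0.05,0,0,0,1]]'
python3 plan.py .036 .008 .1
python3 - <<'E'
from h import *
np.set_printoptions(precision=1,suppress=True)
print(proj(camera_params("wrist"),[[.6213,.0984,.1159]]))
i=get_image("wrist")[:,:,::-1]; cv2.imwrite("pics/wrist5.png",np.uint8(255*(i/255.)**.5))
print(observe()["ft_force"])
E
```

```text
t: 3.87
position: [0.5763, 0.0664, 0.1718]
ee_rot: [-0.265, 2.523, -1.644]
ft_force: [0.1, 0.6, 1.0]
gripper_width: 0.0002
t: 4.12
position: [0.5758, 0.0663, 0.1674]
ee_rot: [-0.266, 2.524, -1.645]
ft_force: [0.4, 0.7, -0.0]
gripper_width: 0.0
tip [0.57  0.095 0.101] s 0.03712628135174657 off 0.007681335320539737 f [ 0.429  0.748 -0.014] t 4.1167
shift units [0.037 0.024 0.01 ] turn [-0.005  0.004 -0.   ] target tcp [0.575 0.066 0.167]
[[333.4 205.5]]
[ 0.3 -0.9  0.5]
```

View pics/wrist5.png

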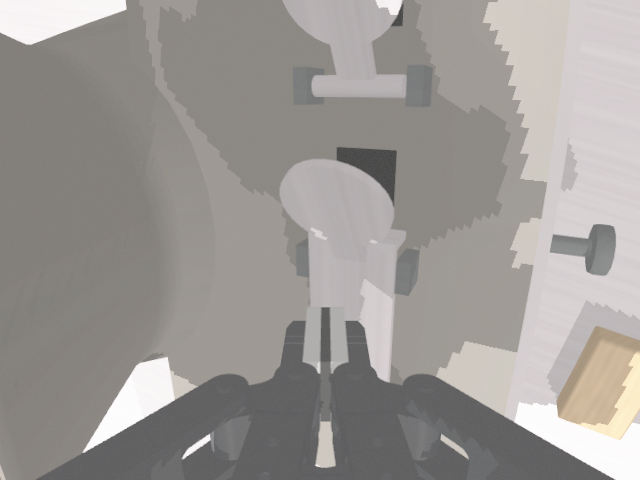

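```bash
python3 -m crank '[[0,0.04,0.02,0,0,0,1],[0,0.09,0.04,0,0,0,1],[0,0.09,0.04,0,0,0,1],[0,0.09,0.04,0,0,0,1]]'
python3 -m crank '[[0,0.04,0.02,0,0,0,1],[0,0.08,0.04,0,0,0,1],[0,0.08,0.04,0,0,0,1],[0,0.08,0.04,0,0,0,1]]'
python3 plan.py .036 .008 .095
```

```text
t: 4.5
position: [0.5759, 0.0664, 0.165]
ee_rot: [-0.266, 2.524, -1.645]
ft_force: [-0.1, -0.4, 2.5]
gripper_width: -0.0001
t: 4.83
position: [0.576, 0.0664, 0.1628]
ee_rot: [-0.266, 2.524, -1.644]
ft_force: [-2.2, -1.1, 5.9]
gripper_width: -0.0003
tip [0.57  0.095 0.096] s 0.03737647126831399 off 0.0077568914168661355 f [-2.219 -1.089  5.919] t 4.8333
shift units [0.044 0.034 0.016] turn [-0.004  0.005 -0.001] target tcp [0.575 0.066 0.162]
```

```bash
python3 -m crank '[[0,0.04,0.02,0,0,0,1],[0,0.04,0.02,0,0,0,1],[0,0.04,0.02,0,0,0,1]]'
python3 - <<'E'
from h import *
i=get_image("wrist")[:,:,::-1]; cv2.imwrite("pics/wrist6.png",np.uint8(255*(i/255.)**.5))
print(observe()["ft_force"],observe()["position"])
i=get_image("scene")[130:310,310:530,::-1];cv2.imwrite("pics/scene6c.png",np.uint8(255*(cv2.resize(i,(733,600),interpolation=2)/255.)**.5))
print(observe()["ft_force"])
E
```

```text
t: 5.08
position: [0.576, 0.0664, 0.1619]
ee_rot: [-0.266, 2.524, -1.644]
ft_force: [-1.2, -1.3, 8.4]
gripper_width: 0.0002
[-0.7432007  -1.68507209  7.88815721] [0.57601001 0.06642017 0.16187742]
[-1.45536339 -1.46504025  8.51476379]
```

View pics/scene6c.png

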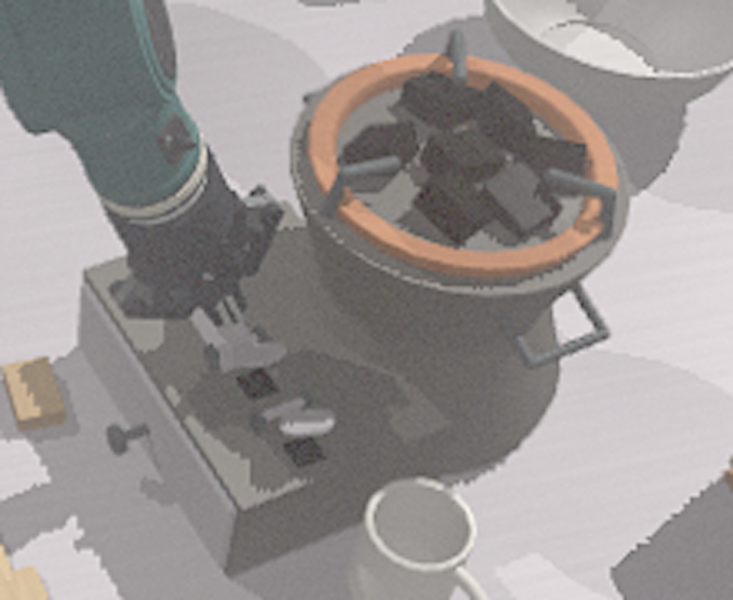

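View pics/wrist6.png

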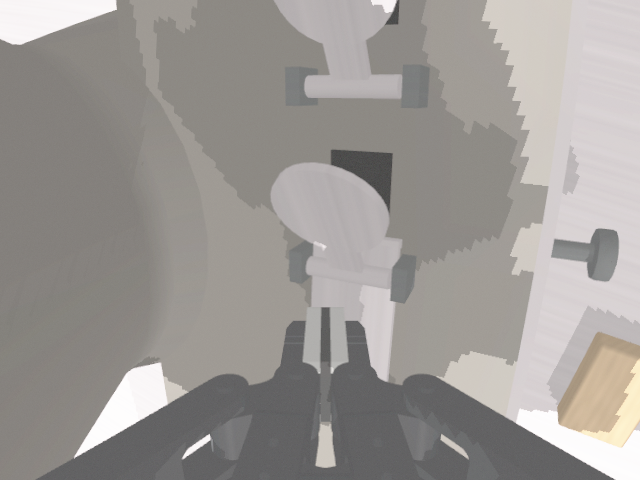

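```bash
python3 -m crank '[[0,-0.3,-0.13,0,0,0,1],[0,-0.9,-0.4,0,0,0,1],[0,-1.8,-0.8,0,0,0,1],[0,-2.7,-1.2,0,0,0,1],[0,-3.6,-1.5,0,0,0,1]]'
python3 -m crank '[[0,-1,0,0,0,0,1],[0,-2,0,0,0,0,1],[0,-3,0,0,0,0,1],[0,-4,0.5,0,0,0,1],[0,-4,0.5,0,0,0,1]]'
python3 - <<'E'
from h import *
import pickle
w=camera_params("wrist");i=get_image("wrist")[:,:,::-1]; cv2.imwrite("pics/wrist7.png",np.uint8(255*(i/255.)**.5));pickle.dump(w,open("w7.pkl","wb"))
i=get_image("top")[:,:,::-1];cv2.imwrite("pics/top7.png",i);a=i[160:340,170:350];b=cv2.imread("pics/top0.png")[160:340,170:350]
o=np.hstack([cv2.resize(x,(390,390),interpolation=2) for x in(b,a)]);cv2.imwrite("pics/top7c.png",np.uint8(255*(o/255.)**.5))
i=get_image("scene")[:,:,::-1];cv2.imwrite("pics/scene7.png",i)
i=i[170:310,320:500];cv2.imwrite("pics/scene7c.png",np.uint8(255*(cv2.resize(i,(771,600),interpolation=2)/255.)**.5))
E
```

```text
t: 5.6
position: [0.5755, 0.0643, 0.2792]
ee_rot: [-0.268, 2.524, -1.645]
ft_force: [0.8, 0.5, -0.5]
gripper_width: -0.0002
t: 6.02
position: [0.5921, -0.0026, 0.3863]
ee_rot: [-0.248, 2.516, -1.651]
ft_force: [1.5, -0.9, 0.1]
gripper_width: -0.0002
```

View pics/wrist7.png

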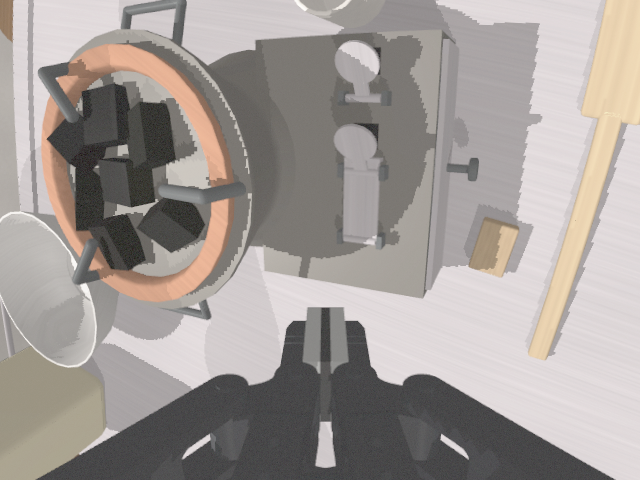

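View pics/top7c.png

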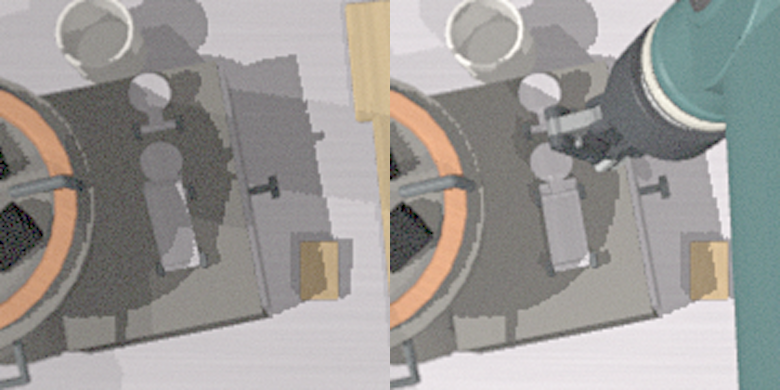

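View pics/scene7c.png

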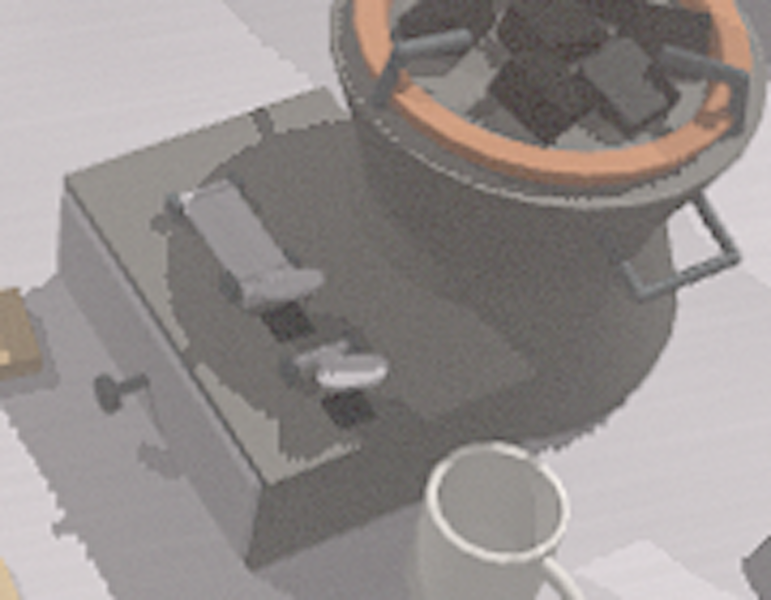

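View pics/scene7.png

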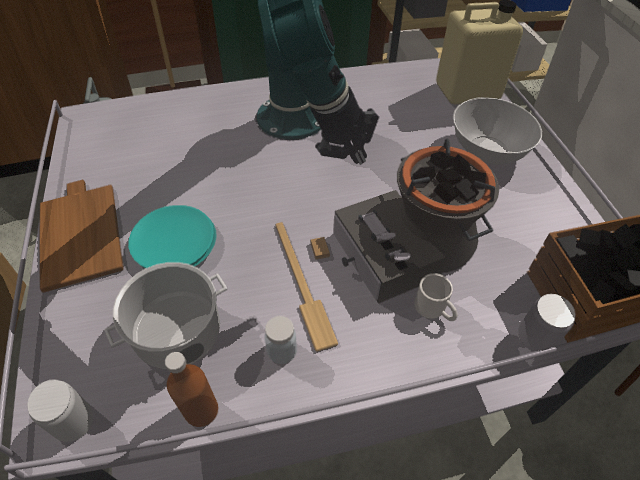

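```bash
python3 - <<'E'
from h import *
from plan import H,u,n
import pickle
np.set_printoptions(precision=1,suppress=True)
w=pickle.load(open("w7.pkl","rb"));sc=camera_params("scene")
for th in(0,.12,.25):
    f=lambda s,o:np.r_[H,.0965]+s*np.cos(th)*u+o*n+np.array([0,0,s*np.sin(th)])
    X=[f(.072,-.016),f(.072,.016),f(.0,-.016),f(0,.016)]
    print(th,proj(w,X).ravel(),((proj(sc,X)-[320,170])*771/180).ravel())
print("flap",proj(w,[[.6213,.0984,.1159],[.6814,.11,.1173]]))
i=cv2.imread("pics/wrist7.png")[100:260,310:410];cv2.imwrite("pics/w7c.png",cv2.resize(i,(375,600),interpolation=2))
d=cv2.absdiff(cv2.imread("pics/scene7.png"),cv2.imread("pics/scene0.png"))
cv2.imwrite("pics/diff.png",cv2.convertScaleAbs(d,alpha=3))
print(observe()["ft_force"],observe()["t"])
E
```

```text
0 [379.7 160.1 344.5 158.  376.6 240.6 343.4 236.2] [244.9 294.2 297.  274.7 180.  201.9 230.8 183.9]
0.12 [376.8 162.  340.9 159.7 376.6 240.6 343.4 236.2] [246.1 283.1 298.5 263.6 180.  201.9 230.8 183.9]
0.25 [373.4 165.5 336.9 163.1 376.6 240.6 343.4 236.2] [246.3 269.5 298.9 250.1 180.  201.9 230.8 183.9]
flap [[354.4 141.8]
 [356.6  62.5]]
[-0.1  0.   0.4] 6.1667
```

View pics/w7c.png

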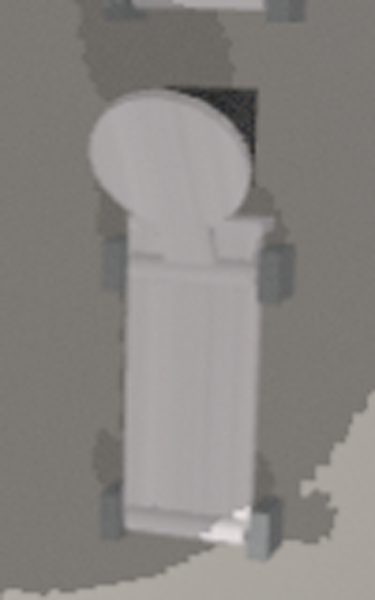

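View pics/diff.png

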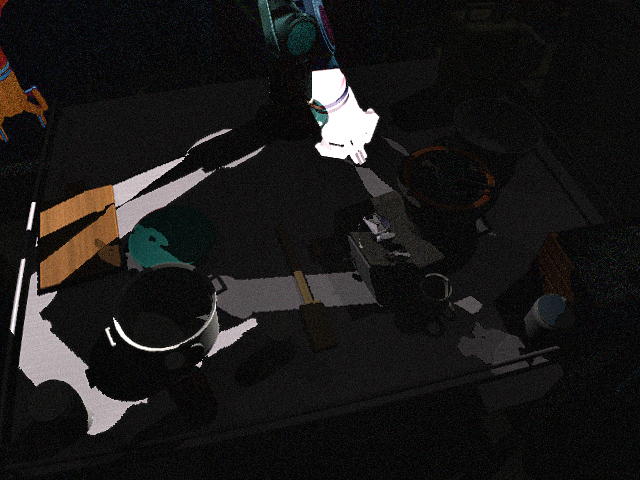

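```bash
python3 -c "
from plant import *
print(observe()['dq'].round(3)); print(sign_off())"
```

```text
[-0.014  0.016 -0.022  0.025 -0.005  0.     0.002]
the job is handed in; nothing more can be done
None
```

I pressed the square-ended latch flat with the closed fingertips, with the tool leaning away from the jiko. I stopped at its springy stop at about 8 N, then drew the hand up and away and handed the job in at about 6.2 s. No verdict was reported.

**Last checks:**
- **Latch:** its free-end corner appears at pixel (382, 158) in the wrist view. My projection gives (380, 160) for a flat latch and (377, 162) for 0.12 rad. That fits flat best, but those two predictions are only about 4 pixels apart.
- **Flaps:** both flap discs are within about 1 pixel of where they were predicted, so they did not move.
- **Drawer and loose things:** a before/after picture difference shows only the arm, the latch and changed shadows. I saw no movement, but I did not measure each item's position.
- **Hand:** it is about 0.2 m clear of the latch, and the wrist force is back to about 0 N.

**Disagreement with the notes:** all three tabs point along the front edge of the ash box (world +x), not towards the drawer front. As a result the flat latch's tip overlaps the hinge and neck of the middle flap, and its lip is not over the drawer front. The pictures show the lip passing through the middle flap without moving it. I measured no extra force until the latch met its stop, but the force reading is too noisy to rule out a contact near the 0.5 N limit.

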